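Build up the shielded test stack on the tube tester

TASK

Set up the tall tube for testing: plug the white ceramic adapter into the larger of the tester's two sockets, then the black socket saver into the adapter, then the tallest of the three glass tubes, pins down, into the saver, and last stand the aluminium shield can over the tube. Work in that order, with each part let go, upright and fully home before the next. Do not drop the tube, and leave the other two tubes and the puller where they are.

Things in the scene. Friction and masses are not known exactly. Their poses are not given: they have to be found in the camera images.
- tester: Tube tester, fixed: grey low case 240 (x) by 300 (y) mm, flat deck 60 mm above the counter; at its far (+x) side a dark roller-chart housing (face 45 mm beyond the origin in x) rises to 105 mm above the counter, with a chart knob on its +y end. Origin: centre of the underside; yaw varies.
- socket_large: Large socket, fixed on the tester's deck: black round collar 60 mm across, 22 mm high, open well in its top 38 mm across, 14 mm deep. Origin: centre of its underside, 60 mm above the counter; z up. The two sockets stand 120 mm apart side by side; either may be the left one.
- socket_small: Small tester socket, fixed on the deck, not used: black round collar 42 mm across, 22 mm high, well 24 mm across and 14 mm deep. Origin at the centre of its underside, z up.
- adapter: Socket adapter, loose, about 120 g, upright on the counter: white ceramic round body 58 mm across, 30 mm high, on a brass plug 32 mm across, 12 mm long (3 mm chamfer); 42 mm high in all. Well in the top 32 mm across, 14 mm deep. Origin: centre of the plug's underside, z up. Home when the body rests on the socket rim (origin 10 mm above the socket's); grip it 17 to 42 mm up to clear the rim.
- saver: Socket saver, loose, about 60 g, upright on the counter: black round body 44 mm across, 28 mm high, on a steel plug 26 mm across, 12 mm long (3 mm chamfer); 40 mm high in all. Well in the top 28 mm across, 14 mm deep. Origin: centre of the plug's underside, z up. Home when the body rests on the adapter's top (origin 30 mm above the adapter's); grip it 17 to 40 mm up.
- tube_tall: Tallest glass tube, loose, about 22 g, 22 mm across, 76 mm high; foot (pins) 18 mm across, 7 mm high; straight glass 9 to 64 mm up. Origin: centre of the foot's underside, z up. The 3 tubes stand upright in line, 70 mm apart, in a fixed steel rail (base 215 x 55 x 4 mm along that line, bars to 27 mm above the counter). Home on the saver's well floor: origin 26 mm above the saver's.
- tube_short: Bystander: short glass tube, loose, 22 mm across, 52 mm high, in another stall of the rail. Origin at the centre of its underside.
- tube_thin: Bystander: thin glass tube, loose, 18 mm across, 50 mm high, in another stall of the rail. Origin at the centre of its underside.
- shield: Tube shield can, loose, about 40 g, upright on the counter: plain aluminium sleeve open at both ends (either end may be down), 35 mm across outside, 31 mm inside, 70 mm high. Origin: centre of its lower end, z up. In place it surrounds the tube and stands on the saver's top (origin 40 mm above the saver's, 14 mm above the tube's).
- puller: Bystander: chrome tube puller lying on the counter at the right, 110 mm long along its x, 28 mm across at the cup, 28 mm high. Origin under it, on the counter.

How it is judged:
By the outcome, as a careful person would: the job done as asked, in the order asked, and still so for the second after the job is handed in, with the robot touching nothing.
It also fails if it takes over 133 s, if anything falls off the work surface, if the arm or the gripper's body presses on something with over 40 N, if the wrist force passes 120 N, or if a joint passes its speed limit or range.

ROBOT

A 6-joint arm with a two-finger parallel gripper is mounted at the origin on the work surface. World frame = base frame: x ahead of the robot, y to its left, z up, the work surface at z = 0. Lengths are in m, angles in rad, forces in N, time in s.
With the tool pointing down it reaches from about 0.275 to 0.975 m from the base axis. Payload 8.4 kg.
Tool frame: the origin (TCP) lies midway between the tips of the shut fingers; the grasp point (between the pads) lies 19 mm behind it; z points along the fingers, y is the line along which they close (so a half turn about z gives the same grasp; the last joint's range is limited). The gripper opens to 92 mm and grips with 3 to 60 N. Pads are 20 mm wide; open, the fingers measure 128 mm over their backs; the gripper's body (75 mm by 189 mm) begins 69 mm behind the grasp point.
Start: joints at [1.216, 0.353, 1.633, -0, 1.155, -0.002], TCP at [0.216, 0.587, 0.215] pointing down, gripper open.
Joint ranges: [-2.63, 2.63], [-0.92, 2.1], [0.06, 2.66], [-1.3, 4.44], [0, 2.69], [-3.02, 3.02]. Speed limits (rad/s): [2.22, 2.22, 2.79, 3.14, 3.14, 3.14].

INTERFACE

Orientations are given as a unit quaternion [w, x, y, z].
In Python, from station import * gives the robot as it stands.
- The arm moves only by the tool jog_arm, never from a script. Its argument "moves" is text: rows parted by semicolons, each of 7 numbers parted by spaces: the turn, a rotation vector about the tool's x, y, z normalised to -1 to 1, where 1 is 0.1 rad, then the shift along the tool's x, y, z normalised to -1 to 1, where 1 is 0.04 m, then the finger opening in mm, from 0 to 91.9. In form: rx ry rz x y z hand; .... A call has 1 to 10 rows; each row shifts and turns the commanded pose from where the row before left it, along the tool's axes as they then stand; what a row does not reach is not made up. A row lasts 1/8 s, in which the tool goes at most 62.5 mm and 10.7 degrees, less where a joint would pass 70% of its speed; a pose out of reach is approached as far as the arm can. A call with a number of a shift or a turn outside -1 to 1 is refused whole. A call with a gripper value outside its range is refused whole. The fingers move at their own pace and stop on an object; the grip force is fixed at half the most. Time passes only in rows, so rows that do not move let the fingers close. It gives the time, the measured TCP pose, the force, the opening and the grip force at its end, in the units of the state.
- read_state(): the state, without advancing time (a new reading comes with each control period).
- get_image(name): name is "scene" or "top" or "wrist"; returns a dict with "color" (384x512x3 uint8, red, green, blue), "K" (3x3 intrinsics, pixels), "rvec" (rotation vector, rad) and "tvec" (3), from world to camera coordinates, as OpenCV has them. Camera axes: x right, y down, z forward; pixel columns grow to the right and rows downward; lengths in m; the calibration is good to about 2 mm. A picture is of the moment at which its call begins. There is no depth.
- close_job(): hands the job in; it is judged then, once.
The state is a dict: "time": time; "joint_positions": joint angles; "joint_velocities": joint speeds; "tau": joint torques, N m; "eef_pos": TCP position; "ee_rot": TCP orientation; "wrist_force": force on the tool from outside, world axes, zero at the start; "ft_torque": the same for the moment, N m; "gripper_width": opening from 0.0 (shut) to 1.0 (fully open); "gripper_force": force on a finger pad.
Only numpy, scipy, OpenCV 4.12 (cv2) and the standard library are available. Lean on these libraries where they do the work, as an engineer would, in place of code of your own. Each camera call takes 0.05 s, during which the arm holds its last target. There are 200 camera calls.

## Working session

There is one attempt and no reset: what is moved stays moved. The work goes in short steps, Python scripts to look and compute and a tool call to move; the robot and the scene stay as the last step left them, time stands still between calls to the robot, and variables do not carry over. Pictures are saved under pics/ and viewed, at most 14 in all, crops included, and the job is handed in when it is done.

Besides the shell and the picture viewer there is one more tool, called by a JSON object that holds its "name" and its "arguments". jog_arm: Moves the arm, as the interface text tells. Scaled input: -1 to 1 covers 0.04 m each way for a shift and 0.1 rad each way for a turn. Its arguments: {"type":"object","properties":{"moves":{"type":"string"}},"required":["moves"]}

```bash
ls; mkdir -p pics; cat > h.py <<'E'
from station import *
import numpy as np, cv2
def grab(name,fn=None):
    d=get_image(name)
    if fn: cv2.imwrite('pics/'+fn,cv2.cvtColor(d['color'],cv2.COLOR_RGB2BGR))
    return d
def ray(d,u,v,z):
    R=cv2.Rodrigues(np.array(d['rvec'],float))[0]; t=np.array(d['tvec'],float).ravel()
    c=-R.T@t; w=R.T@np.linalg.inv(np.array(d['K']))@np.array([u,v,1.])
    return (c+w*(z-c[2])/w[2])
def proj(d,p):
    return cv2.projectPoints(np.array(p,float).reshape(-1,1,3),np.array(d['rvec'],float),np.array(d['tvec'],float),np.array(d['K'],float),None)[0].reshape(-1,2)
E
python3 - <<'E'
from h import *
import pickle
D={}
for n in('scene','top','wrist'):
    d=grab(n); D[n]=d
    R=cv2.Rodrigues(np.array(d['rvec'],float))[0]; print(n,np.round(-R.T@np.array(d['tvec']).ravel(),3),np.round(d['K'][0],1))
pickle.dump(D,open('d0.pkl','wb'))
for n in('top','scene'):
    cv2.imwrite(f'pics/{n}0.png',cv2.cvtColor(cv2.resize(D[n]['color'],(800,600)),cv2.COLOR_RGB2BGR))
s=read_state();print(s)
E
```

```text
pics
scene [0.997 0.035 0.846] [388.2   0.  245.5]
top [ 0.425 -0.082  1.096] [360.8   0.  256.9]
wrist [0.156 0.607 0.383] [270.7   0.  259. ]
{'time': 0.15, 'joint_positions': array([ 1.21561535e+00,  3.53503692e-01,  1.63392534e+00,  4.66664599e-06,
        1.15518880e+00, -2.38587145e-03]), 'joint_velocities': array([-0.0002331 , -0.00243644, -0.00201898, -0.0013814 , -0.00221996,
        0.00062546]), 'tau': array([ 4.73069158e-04, -5.94210005e+01, -3.34470105e+01,  6.98195351e-02,
        2.04887014e-02, -7.05730599e-05]), 'eef_pos': array([0.21581786, 0.58617661, 0.21404325]), 'ee_rot': array([-9.32550918e-05,  1.75485082e-01,  9.84481957e-01, -5.04038682e-04]), 'wrist_force': array([ 0.03469915, -0.54683886,  0.55396477]), 'ft_torque': array([-0.03739876, -0.03576729,  0.0031964 ]), 'gripper_force': 0.0, 'gripper_width': 0.9993683466636224}
```

View pics/top0.png

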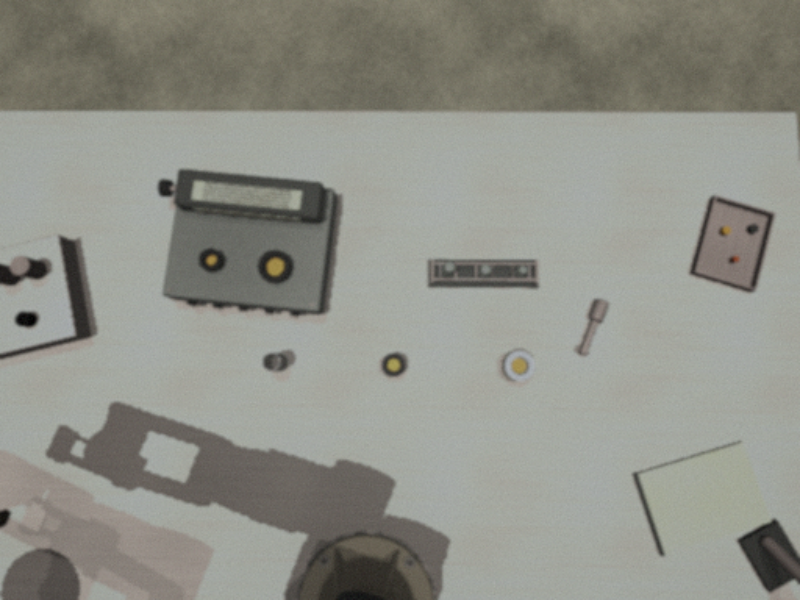

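View pics/scene0.png

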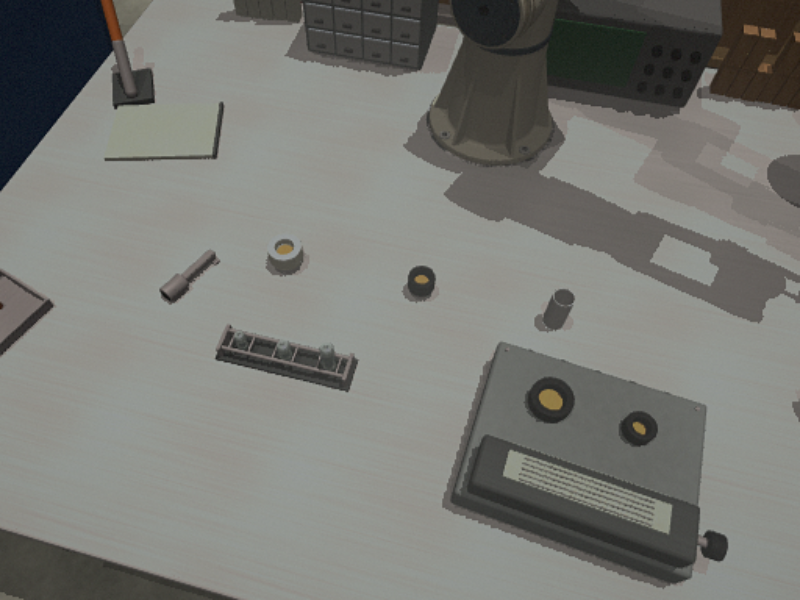

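Top view (800×600): large socket (276,266), small socket (212,260), shield (278,361), saver (394,365), adapter (518,366), rail (483,272), puller (592,326). In the scene view, the tallest tube is the rail end nearest the tester, at (327,355).

```bash
cat >> h.py <<'E'
def blob(mask,near,rad):
    n,l,st,c=cv2.connectedComponentsWithStats(mask.astype(np.uint8))
    k=[i for i in range(1,n) if st[i,4]>8 and np.hypot(*(c[i]-near))<rad]
    if not k: return None
    i=max(k,key=lambda i:st[i,4]); 
    cn=max(cv2.findContours((l==i).astype(np.uint8),cv2.RETR_EXTERNAL,cv2.CHAIN_APPROX_NONE)[0],key=len)
    return c[i],st[i],cn
def gold(d):
    h=cv2.cvtColor(d['color'],cv2.COLOR_RGB2HSV); return (h[...,0]>10)&(h[...,0]<32)&(h[...,1]>90)
def dark(d,t=75): return d['color'].max(2)<t
E
python3 - <<'E'
from h import *
import pickle
D=pickle.load(open('d0.pkl','rb'))
P={'top':{'sockL':(276,266,.068),'sockS':(212,260,.068),'saver':(394,365,.026),'adapter':(518,366,.028)},
'scene':{'sockL':(550,400,.068),'sockS':(640,428,.068),'saver':(421,280,.026),'adapter':(285,248,.028)}}
for n in P:
    d=D[n]
    for k,(u,v,z) in P[n].items():
        b=blob(gold(d),np.array([u,v])*.64,12)
        if b: print(n,k,np.round(b[0],1),b[1],np.round(ray(d,*b[0],z),4))
        if k!='adapter':
            b=blob(dark(d,60),np.array([u,v])*.64,12)
            if b:
                e=cv2.minEnclosingCircle(b[2]); print('  dark',np.round(e[0],1),e[1],b[1],np.round(ray(d,*e[0],.082 if 'sock' in k else .03),4))
d=D['top']
for nm,u,v,z in [('tubeA',449,270,.05),('B',486,270,.05),('C',522,270,.05),('railL',429,273,0.004),('railR',538,273,.004),('shield top?',272,362,.07)]: print(nm,np.round(ray(d,u*.64,v*.64,z),3))
d=D['scene']
for nm,u,v,z in [('tall',327,346,.076),('mid',284,343,.05),('end',240,334,.05),('shield top',563,297,.07),('base',555,326,0)]: print(nm,np.round(ray(d,u*.64,v*.64,z),3))
d=D['wrist'];R=cv2.Rodrigues(np.array(d['rvec'],float))[0];print(np.round(R,3),d['K'])
c=cv2.cvtColor(D['top']['color'],cv2.COLOR_RGB2BGR)[150:260,150:360]
cv2.imwrite('pics/c.png',cv2.resize(c,None,fx=3.8,fy=3.8,interpolation=cv2.INTER_CUBIC))
E
```

```text
top sockL [175.8 170.3] [170 164  13  13 131] [0.6166 0.1755 0.068 ]
  dark [176.  170.5] 10.594910621643066 [166 161  21  20 204] [0.6133 0.1713 0.082 ]
top sockS [134.7 166. ] [131 162   8   9  50] [0.6282 0.2964 0.068 ]
  dark [135.5 166.5] 7.905794143676758 [128 159  16  15 131] [0.6241 0.2889 0.082 ]
top saver [251.4 233.1] [247 229  10   9  62] [ 0.4379 -0.0455  0.026 ]
top adapter [332.  233.8] [328 230   9   9  61] [ 0.4387 -0.2821  0.028 ]
scene sockL [352.1 255.2] [345 249  15  14 156] [0.6135 0.1759 0.068 ]
  dark [352.1 255.6] 14.876850128173828 [338 242  30  29 501] [0.6213 0.1736 0.082 ]
scene sockS [408.7 273.3] [405 270   8   8  47] [0.6242 0.296  0.068 ]
  dark [408.4 273.8] 11.772995948791504 [397 263  24  23 335] [0.6323 0.2909 0.082 ]
scene saver [269.2 178.4] [265 176   9   6  39] [ 0.4341 -0.0462  0.026 ]
  dark [269.2 179.8] 9.55912971496582 [261 171  17  19 202] [ 0.4409 -0.0447  0.03  ]
scene adapter [181.9 159.3] [177 157  11   6  44] [ 0.4347 -0.2822  0.028 ]
tubeA [ 0.615 -0.15   0.05 ]
B [ 0.616 -0.219  0.05 ]
C [ 0.616 -0.286  0.05 ]
railL [ 0.617 -0.113  0.004]
railR [ 0.619 -0.326  0.004]
shield top? [0.439 0.173 0.07 ]
tall [ 0.617 -0.145  0.076]
mid [ 0.616 -0.215  0.05 ]
end [ 0.618 -0.284  0.05 ]
shield top [0.442 0.176 0.07 ]
base [0.451 0.182 0.   ]
[[ 0.345  0.939 -0.001]
 [ 0.913 -0.335  0.233]
 [ 0.219 -0.081 -0.972]] [[270.6833624    0.         258.96068712]
 [  0.         270.6833624  190.4943743 ]
 [  0.           0.           1.        ]]
```

View pics/c.png

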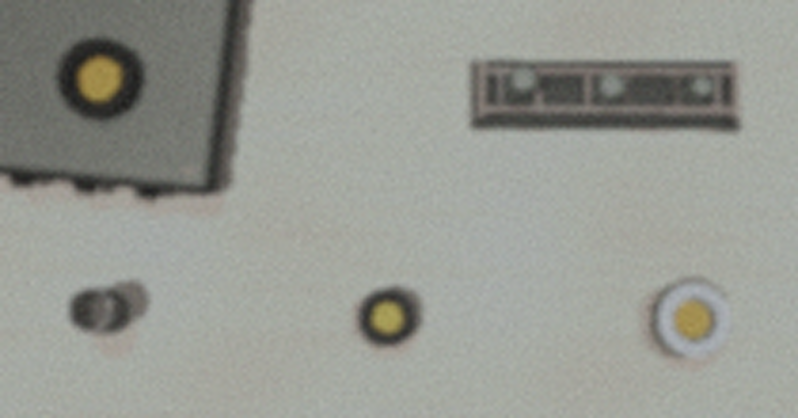

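Estimates from two views agree within about 5 mm. I'm moving over the adapter while turning so the fingers close along world x.

{"name": "jog_arm", "arguments": {"moves": "0 0 1 -0.56 -0.82 0 91.9;0 0 1 -0.64 -0.77 0 91.9;0 0 1 -0.72 -0.7 0 91.9;0 0 1 -0.78 -0.62 0 91.9;0 0 1 -0.84 -0.54 0 91.9;0 0 1 -0.89 -0.45 0 91.9;0 0 1 -0.93 -0.36 0 91.9;0 0 1 -0.96 -0.27 0 91.9;0 0 1 -0.98 -0.17 0 91.9;0 0 1 -1 -0.07 0 91.9"}}

```text
time: 1.4
eef_pos: [0.3133, 0.198, 0.2146]
ee_rot: [0.0, 0.627, 0.779, 0.0]
wrist_force: [0.6, 0.2, 0.5]
gripper_width: 1.001
gripper_force: 0.0
```

```bash
cat >> h.py <<'E'
from scipy.spatial.transform import Rotation as Ro
def todo(x,y,z=None,quiet=False):
    s=read_state(); q=s['ee_rot']; p=np.array(s['eef_pos']); R=Ro.from_quat([q[1],q[2],q[3],q[0]])
    T=np.array([x,y,p[2] if z is None else z])
    Rd=np.array([[0,1,0],[1,0,0],[0,0,-1.]]).T  # cols: tool x=+y world, y=+x, z=-z
    Rd=np.column_stack([[0,1,0],[1,0,0],[0,0,-1.]])
    rv=(R.inv()*Ro.from_matrix(Rd)).as_rotvec()/.1
    print('t %.2f pos'%s['time'],np.round(p,4),'turn',np.round(rv,2),'shift tool',np.round(R.inv().apply(T-p)/.04,2),'final-tool',np.round(Rd.T@(T-p)/.04,2),'F',np.round(s['wrist_force'],1),'w',round(s['gripper_width']*91.9,1))
E
python3 -c "
from h import *
todo(.437,-.282)"
```

```text
t 1.40 pos [0.3133 0.198  0.2146] turn [ 0.   -0.    2.15] shift tool [-12.38   0.46   0.  ] final-tool [-12.     3.09   0.  ] F [0.6 0.2 0.5] w 92.0
```

{"name": "jog_arm", "arguments": {"moves": "0 0 1 -1 0.1 0 91.9;0 0 1 -1 0.2 0 91.9;0 0 0.15 -1 0.3 0 91.9;0 0 0 -1 0.3 0 91.9;0 0 0 -1 0.3 0 91.9;0 0 0 -1 0.3 0 91.9;0 0 0 -1 0.3 0.5 91.9;0 0 0 -1 0.3 0.5 91.9;0 0 0 -1 0.3 0.5 91.9;0 0 0 -1 0.3 0.5 91.9"}}

```text
time: 2.65
eef_pos: [0.4362, -0.1986, 0.1338]
ee_rot: [-0.0, 0.706, 0.708, 0.0]
wrist_force: [0.2, 0.3, 0.1]
gripper_width: 1.002
gripper_force: 0.0
```

{"name": "jog_arm", "arguments": {"moves": "0 0 0 -1 0.3 0.25 91.9;0 0 0 -0.7 0.1 0 91.9;0 0 0 0 0 0 91.9"}}

```text
time: 3.02
eef_pos: [0.4524, -0.2665, 0.1242]
ee_rot: [-0.0, 0.707, 0.707, -0.0]
wrist_force: [-1.0, 0.5, 0.3]
gripper_width: 1.0
gripper_force: 0.0
```

```bash
python3 - <<'E'
from h import *
todo(.437,-.282)
d=grab('wrist','w1.png')
print(proj(d,[[.437,-.282,.028],[.437,-.282,.042]]))
b=blob(gold(d),proj(d,[.437,-.282,.028])[0],60)
if b: print(b[0],b[1],ray(d,*b[0],.028))
E
```

```text
t 3.02 pos [ 0.4524 -0.2665  0.1242] turn [-0.    0.    0.01] shift tool [-0.39 -0.38  0.  ] final-tool [-0.39 -0.38  0.  ] F [-1.   0.5  0.3] w 91.9
[[242.81604059 204.85214035]
 [241.97392704 208.96135092]]
[245.38738739 204.37297297] [232 192  28  26 555] [ 0.43963138 -0.28148566  0.028     ]
```

View pics/w1.png

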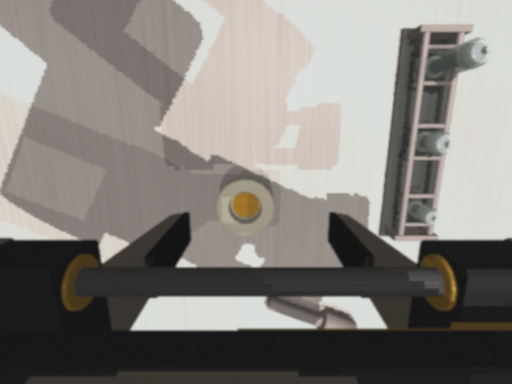

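The wrist view shows the adapter at (245,206) between the open fingers, and the tallest tube with its top at (478,50). I'm descending on the adapter.

{"name": "jog_arm", "arguments": {"moves": "0 0 0 -0.39 -0.34 0.3 91.9;0 0 0 0 0 0.8 91.9;0 0 0 0 0 0.8 91.9;0 0 0 0 0 0.5 91.9;0 0 0 0 0 0.24 91.9;0 0 0 0 0 0 91.9;0 0 0 0 0 0 50;0 0 0 0 0 0 50;0 0 0 0 0 0 50;0 0 0 0 0 0 50"}}

```text
time: 4.32
eef_pos: [0.4389, -0.281, 0.0193]
ee_rot: [0.0, 0.706, 0.708, 0.0]
wrist_force: [-0.2, 0.1, 3.5]
gripper_width: 0.621
gripper_force: 30.0
```

```bash
python3 -c "
from h import *
todo(.615,.1755,.15);print(read_state()['gripper_force'])"
```

```text
t 4.33 pos [ 0.4389 -0.281   0.0193] turn [0.   0.   0.03] shift tool [11.4   4.44 -3.27] final-tool [11.41  4.4  -3.27] F [-0.2  0.1  3.5] w 57.0
30.00164419412613
```

{"name": "jog_arm", "arguments": {"moves": "0 0 0 0 0 -0.5 50;0 0 0 0 0 -1 50;0 0 0 0.5 0.1 -1 50;0 0 0 1 0.4 -0.77 50;0 0 0 1 0.4 0 50;0 0 0 1 0.4 0 50;0 0 0 1 0.4 0 50;0 0 0 1 0.4 0 50;0 0 0 1 0.4 0 50;0 0 0 1 0.4 0 50"}}

```text
time: 5.58
eef_pos: [0.554, 0.0209, 0.1497]
ee_rot: [-0.0, 0.706, 0.708, -0.0]
wrist_force: [0.9, -0.1, -1.0]
gripper_width: 0.619
gripper_force: 30.0
```

{"name": "jog_arm", "arguments": {"moves": "0 0 0 1 0.4 0 50;0 0 0 1 0.4 0 50;0 0 0 1 0.4 0 50;0 0 0 0.6 0.3 0 50;0 0 0 0.2 0.2 0 50;0 0 0 0 0 0 50"}}

```text
time: 6.32
eef_pos: [0.6214, 0.1715, 0.1495]
ee_rot: [-0.0, 0.706, 0.708, -0.0]
wrist_force: [-0.9, -0.0, -0.6]
gripper_width: 0.617
gripper_force: 30.0
```

```bash
python3 - <<'E'
from h import *
todo(.615,.1755)
d=grab('wrist','w2.png')
print(proj(d,[[.615,.1755,.082],[.6155,.1755,.068]]))
d=grab('top');print(proj(d,[[.615,.1755,.082]]))
E
```

```text
t 6.33 pos [0.6214 0.1715 0.1495] turn [-0.    0.    0.03] shift tool [ 0.1  -0.16  0.  ] final-tool [ 0.1  -0.16  0.  ] F [-0.9 -0.  -0.6] w 56.7
[[250.65527749 193.1923822 ]
 [251.62978019 189.6124121 ]]
[[174.57158284 169.91057798]]
```

View pics/w2.png

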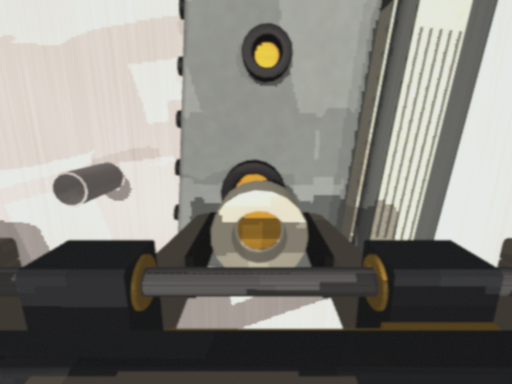

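The wrist view shows the large socket half hidden behind the held adapter, with its collar arc centred near column 253 and its top at row 160. The small socket is at (267,52). I'll fit both collars.

```bash
python3 - <<'E'
from h import *
d=grab('wrist')
m=d['color'].max(2)<45
for nm,(u0,u1,v0,v1),zt in [('S',(236,300,15,90),.082),('L',(215,292,150,189),.082)]:
    pts=[]
    for v in range(v0,v1):
        x=np.nonzero(m[v,u0:u1])[0]
        if len(x)>3: pts+= [(x[0]-.5+u0,v),(x[-1]+.5+u0,v)]
    W=np.array([ray(d,u,v,zt)[:2] for u,v in pts])
    A=np.c_[2*W,np.ones(len(W))]; c=np.linalg.lstsq(A,(W**2).sum(1),rcond=None)[0]
    print(nm,c[:2],np.sqrt(c[2]+c[:2]@c[:2]),len(pts))
print(proj(d,[[.616,.1755+.03,.082],[.616,.1755,.068]]))
b=blob(gold(d),(267,52),20); print('S gold',ray(d,*b[0],.068))
print(np.nonzero(m[145:180,253])[0][:3]+145)
E
```

```text
S [0.62790881 0.28666411] 0.01658417202638531 60
L [0.62022889 0.18293348] 0.02237375637116827 26
[[252.31101585 158.98163124]
 [252.7594771  188.72784203]]
S gold [0.62835533 0.29383556 0.068     ]
[160 161]
```

{"name": "jog_arm", "arguments": {"moves": "0 0 0 0.11 -0.13 0.3 50;0 0 0 0 0 0.5 50;0 0 0 0 0 0.3 50;0 0 0 0 0 0.2 50;0 0 0 0 0 0.1 50;0 0 0 0 0 0 50"}}

```text
time: 7.22
eef_pos: [0.6162, 0.1761, 0.0936]
ee_rot: [-0.0, 0.706, 0.708, -0.0]
wrist_force: [0.1, -0.4, -0.9]
gripper_width: 0.617
gripper_force: 30.0
```

```bash
python3 -c "
from h import *
todo(.6163,.176,.0893)"
```

```text
t 7.22 pos [0.6162 0.1761 0.0936] turn [-0.    0.    0.03] shift tool [-0.    0.    0.11] final-tool [-0.    0.    0.11] F [ 0.1 -0.4 -0.9] w 56.7
```

Plug is 8 mm into the well with no contact. I'll lower it the rest of the way.

{"name": "jog_arm", "arguments": {"moves": "0 0 0 0 0 0.06 50;0 0 0 0 0 0.04 50;0 0 0 0 0 0.02 50;0 0 0 0 0 0 50"}}

```text
time: 7.72
eef_pos: [0.6163, 0.1762, 0.0894]
ee_rot: [0.0, 0.706, 0.708, 0.0]
wrist_force: [-2.4, -1.3, 3.3]
gripper_width: 0.62
gripper_force: 30.0
```

{"name": "jog_arm", "arguments": {"moves": "0 0 0 0 0 0 75;0 0 0 0 0 0 75;0 0 0 0 0 0 80;0 0 0 0 0 -0.5 80;0 0 0 0 0 -1 91.9;0 0 0 0 0 -0.8 91.9;0 0 0 0 0 0 91.9"}}

```text
time: 8.6
eef_pos: [0.6183, 0.1767, 0.1852]
ee_rot: [0.002, 0.706, 0.708, 0.003]
wrist_force: [0.5, -0.3, -0.1]
gripper_width: 0.998
gripper_force: 0.0
```

```bash
cat >> h.py <<'E'
def goldc(d,p,r=60):
    b=blob(gold(d),proj(d,p)[0],r)
    if b: print('gold',np.round(b[0],1),b[1],np.round(ray(d,*b[0],p[2]),4), 'pred px',np.round(proj(d,p)[0],1))
E
python3 - <<'E'
from h import *
todo(.437,-.046)
d=grab('wrist','w3.png')
goldc(d,[.616,.1755,.098])
print(proj(d,[.616,.1755,.112]))
d=grab('top');goldc(d,[.616,.1755,.098],20)
d=grab('scene');goldc(d,[.616,.1755,.098],20)
E
```

```text
t 8.60 pos [0.6183 0.1767 0.1852] turn [ 0.06 -0.02  0.03] shift tool [-5.55 -4.55 -0.04] final-tool [-5.57 -4.53  0.  ] F [ 0.5 -0.3 -0.1] w 91.7
gold [256.3 193.2] [242 180  29  28 618] [0.6173 0.176  0.098 ] pred px [255.  193.6]
[[254.84387875 197.31146882]]
gold [172.5 168. ] [168 164  10   9  76] [0.6174 0.1776 0.098 ] pred px [173.2 168.5]
gold [354.7 249.5] [350 245  10  11  70] [0.6139 0.1743 0.098 ] pred px [355.2 250.5]
```

View pics/w3.png

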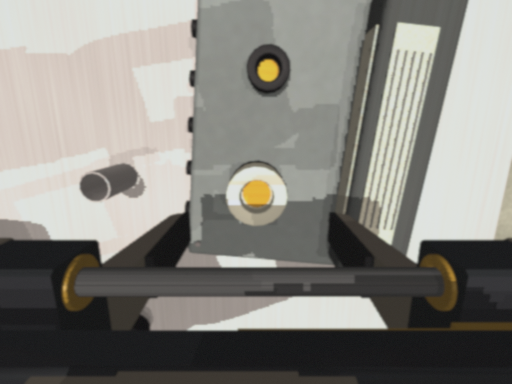

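The adapter sits centred on the large socket at (256,193), with the small socket at (267,68). Next is the saver.

{"name": "jog_arm", "arguments": {"moves": "0 0 0 -0.6 -0.5 0 91.9;0 0 0 -1 -0.8 0 91.9;0 0 0 -1 -0.8 0 91.9;0 0 0 -1 -0.8 0.2 91.9;0 0 0 -1 -0.8 0.5 91.9;0 0 0 -0.7 -0.6 0.6 91.9;0 0 0 -0.2 -0.2 0.3 91.9;0 0 0 0 0 0 91.9;0 0 0 0 0 0 91.9"}}

```text
time: 9.88
eef_pos: [0.4382, -0.0439, 0.1174]
ee_rot: [0.0, 0.706, 0.708, 0.0]
wrist_force: [-0.3, 0.6, 0.5]
gripper_width: 1.0
gripper_force: 0.0
```

```bash
python3 - <<'E'
from h import *
todo(.437,-.046,.0185)
d=grab('wrist')
goldc(d,[.437,-.046,.026])
b=blob(dark(d,60),proj(d,[.437,-.046,.03])[0],30)
if b: print(b[1],[ray(d,u,b[0][1],.04)[0] for u in (b[1][0]-.5,b[1][0]+b[1][2]-.5)])
E
```

```text
t 9.88 pos [ 0.4382 -0.0439  0.1174] turn [ 0.01 -0.    0.03] shift tool [-0.05 -0.03  2.47] final-tool [-0.05 -0.03  2.47] F [-0.3  0.6  0.5] w 91.9
gold [258.4 193.8] [245 181  28  26 571] [ 0.4388 -0.0464  0.026 ] pred px [256.5 193.4]
[ 237  172   43   46 1052] [np.float64(0.418266313954316), np.float64(0.45873591142775366)]
```

{"name": "jog_arm", "arguments": {"moves": "0 0 0 -0.06 0.01 0.5 91.9;0 0 0 0 0 0.9 91.9;0 0 0 0 0 0.7 91.9;0 0 0 0 0 0.27 91.9;0 0 0 0 0 0.1 91.9;0 0 0 0 0 0 36;0 0 0 0 0 0 36;0 0 0 0 0 0 36;0 0 0 0 0 0 36;0 0 0 0 0 0 36"}}

```text
time: 11.18
eef_pos: [0.4373, -0.0469, 0.0183]
ee_rot: [0.0, 0.706, 0.708, 0.0]
wrist_force: [-0.1, -0.6, 0.1]
gripper_width: 0.476
gripper_force: 7.3
```

```bash
python3 -c "
from h import *
todo(.617,.176,.18)"
```

```text
t 11.18 pos [ 0.4373 -0.0469  0.0183] turn [0.   0.   0.03] shift tool [ 5.56  4.51 -4.04] final-tool [ 5.57  4.49 -4.04] F [-0.1 -0.6  0.1] w 43.7
```

{"name": "jog_arm", "arguments": {"moves": "0 0 0 0 0 0 36;0 0 0 0 0 -0.5 36;0 0 0 0 0 -1 36;0 0 0 0.5 0.4 -1 36;0 0 0 1 0.8 -1 36;0 0 0 1 0.8 -0.3 36;0 0 0 1 0.8 0 36;0 0 0 1 0.8 0 36;0 0 0 0.7 0.6 0 36;0 0 0 0.3 0.26 0 36"}}

```text
time: 12.42
eef_pos: [0.6143, 0.1736, 0.1681]
ee_rot: [-0.0, 0.706, 0.709, -0.0]
wrist_force: [-0.0, -0.1, -1.2]
gripper_width: 0.467
gripper_force: 30.0
```

{"name": "jog_arm", "arguments": {"moves": "0 0 0 0 0 0 36;0 0 0 0 0 0 36"}}

```text
time: 12.68
eef_pos: [0.6128, 0.1711, 0.1684]
ee_rot: [-0.0, 0.706, 0.708, -0.001]
wrist_force: [0.7, -0.0, -0.1]
gripper_width: 0.476
gripper_force: 30.0
```

```bash
python3 -c "
from h import *
todo(.617,.1762,.1183)
d=grab('wrist'); goldc(d,[.617,.1765,.1748-.0183+.026])"
```

```text
t 12.68 pos [0.6128 0.1711 0.1684] turn [-0.01  0.01  0.02] shift tool [0.13 0.11 1.25] final-tool [0.13 0.11 1.25] F [ 0.7 -0.  -0.1] w 43.7
gold [258.9 228. ] [ 239  211   41   36 1139] [0.6138 0.1737 0.1825] pred px [264.1 223.7]
```

{"name": "jog_arm", "arguments": {"moves": "0 0 0 0.12 0.11 0.2 36;0 0 0 0 0 0.4 36;0 0 0 0 0 0.3 36;0 0 0 0 0 0.2 36;0 0 0 0 0 0.06 36;0 0 0 0 0 0 36"}}

```text
time: 13.48
eef_pos: [0.618, 0.1769, 0.1221]
ee_rot: [-0.0, 0.706, 0.708, -0.0]
wrist_force: [-1.3, -0.8, -0.1]
gripper_width: 0.474
gripper_force: 30.0
```

{"name": "jog_arm", "arguments": {"moves": "0 0 0 -0.02 -0.02 0.04 36;0 0 0 0 0 0.04 36;0 0 0 0 0 0.03 36;0 0 0 0 0 0 36"}}

```text
time: 13.98
eef_pos: [0.6175, 0.1762, 0.1184]
ee_rot: [0.0, 0.706, 0.708, 0.0]
wrist_force: [-1.5, -1.4, 4.3]
gripper_width: 0.473
gripper_force: 30.0
```

{"name": "jog_arm", "arguments": {"moves": "0 0 0 0 0 0 65;0 0 0 0 0 0 65;0 0 0 0 0 0 80;0 0 0 0 0 -0.5 80;0 0 0 0 0 -1 80;0 0 0 0 0 -0.8 80;0 0 0 0 0 0 80;0 0 0 0 0 0 80"}}

```text
time: 14.98
eef_pos: [0.6171, 0.1761, 0.21]
ee_rot: [-0.0, 0.706, 0.708, -0.0]
wrist_force: [0.8, 0.3, -0.1]
gripper_width: 0.871
gripper_force: 0.0
```

```bash
python3 - <<'E'
from h import *
todo(.6165,-.147,.16)
d=grab('wrist','w4.png'); goldc(d,[.617,.176,.126])
d=grab('top');goldc(d,[.617,.176,.126],20)
d=grab('scene','s4.png');goldc(d,[.617,.176,.126],20)
c=cv2.imread('pics/s4.png')[120:300,130:430]; w=cv2.imread('pics/w4.png')[120:260,150:350]
c=cv2.resize(c,None,fx=2,fy=2,interpolation=cv2.INTER_CUBIC); w=cv2.resize(w,(514,360))
cv2.imwrite('pics/c4.png',cv2.resize(np.hstack([c,w[:,157:357]]),(800,360)))
E
```

```text
t 14.97 pos [0.6171 0.1761 0.21  ] turn [-0.   -0.    0.03] shift tool [-8.08 -0.04  1.25] final-tool [-8.08 -0.01  1.25] F [ 0.8  0.3 -0.1] w 80.1
gold [259.5 192.6] [245 180  29  26 603] [0.6187 0.1766 0.126 ] pred px [257.7 193.2]
gold [169.8 165.7] [165 161  11  11  88] [0.6183 0.1779 0.126 ] pred px [170.5 166.2]
gold [358.9 244.5] [355 240   8  10  61] [0.6151 0.1761 0.126 ] pred px [358.7 245.3]
```

View pics/c4.png

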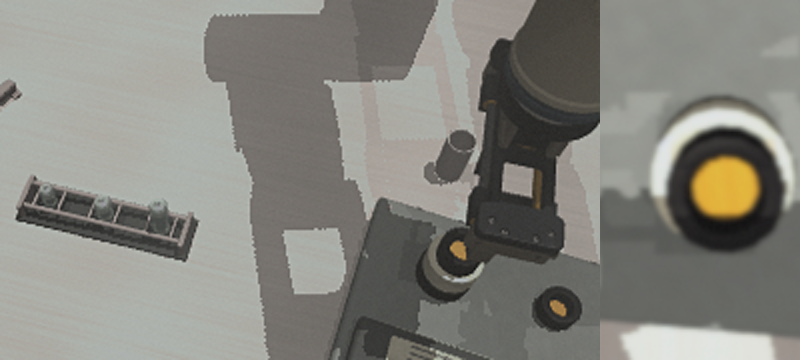

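The saver is upright and concentric on the adapter (right crop, around (725,188)). The three tubes stand in the rail, with the tallest nearest the tester. I'm moving over it.

{"name": "jog_arm", "arguments": {"moves": "0 0 0 -0.5 0 0 80;0 0 0 -1 0 0 80;0 0 0 -1 0 0 80;0 0 0 -1 0 0 80;0 0 0 -1 0 0 80;0 0 0 -1 0 0 80;0 0 0 -1 0 0.5 80;0 0 0 -0.9 0 0.8 80;0 0 0 -0.5 0 0.6 80;0 0 0 -0.15 0 0 80"}}

```text
time: 16.38
eef_pos: [0.6161, -0.1475, 0.1316]
ee_rot: [-0.002, 0.707, 0.707, -0.001]
wrist_force: [1.2, 0.7, 0.1]
gripper_width: 0.874
gripper_force: 0.0
```

{"name": "jog_arm", "arguments": {"moves": "0 0 0 0 0 0 80;0 0 0 0 0 0 80"}}

```text
time: 16.62
eef_pos: [0.619, -0.1454, 0.1351]
ee_rot: [0.001, 0.706, 0.708, 0.0]
wrist_force: [0.5, 0.5, -0.1]
gripper_width: 0.87
gripper_force: 0.0
```

```bash
python3 - <<'E'
from h import *
todo(.6165,-.147,.033)
d=grab('wrist','w5.png')
print(proj(d,[[.6165,-.147,.076],[.6165,-.147,.0],[.6165,-.147,.03]]))
E
```

```text
t 16.62 pos [ 0.619  -0.1454  0.1351] turn [0.02 0.   0.04] shift tool [-0.04 -0.07  2.55] final-tool [-0.04 -0.06  2.55] F [ 0.5  0.5 -0.1] w 80.0
[[254.73659503 201.79777353]
 [255.64466402 183.65782725]
 [255.34308991 189.68219126]]
```

View pics/w5.png

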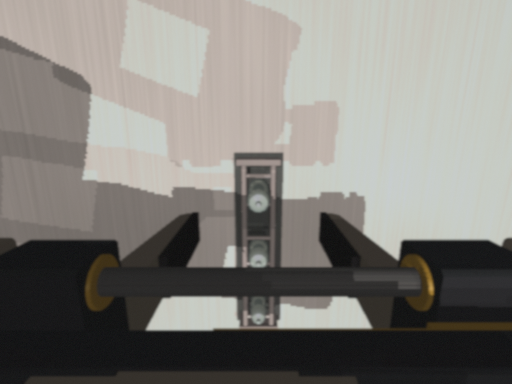

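The wrist view shows the tall tube's tip at (259,202) between the fingers. I'm descending and closing.

{"name": "jog_arm", "arguments": {"moves": "0 0 0 -0.04 0.03 0.4 80;0 0 0 0 0 0.8 80;0 0 0 0 0 0.7 80;0 0 0 0 0 0.4 80;0 0 0 0 0 0.2 80;0 0 0 0 0 0 60;0 0 0 0 0 0 40;0 0 0 0 0 0 30;0 0 0 0 0 0 14;0 0 0 0 0 0 14"}}

```text
time: 17.92
eef_pos: [0.6196, -0.1475, 0.0341]
ee_rot: [0.0, 0.706, 0.708, 0.0]
wrist_force: [0.0, 1.7, 0.3]
gripper_width: 0.345
gripper_force: 0.0
```

{"name": "jog_arm", "arguments": {"moves": "0 0 0 0 0 0 14;0 0 0 0 0 0 14;0 0 0 0 0 0 14"}}

```text
time: 18.3
eef_pos: [0.6196, -0.1474, 0.0339]
ee_rot: [0.0, 0.706, 0.708, 0.0]
wrist_force: [0.0, 0.3, 1.0]
gripper_width: 0.226
gripper_force: 30.0
```

```bash
python3 -c "
from h import *
todo(.618,.1765,.2)"
```

```text
t 18.30 pos [ 0.6196 -0.1474  0.0339] turn [0.   0.   0.03] shift tool [ 8.1  -0.01 -4.15] final-tool [ 8.1  -0.04 -4.15] F [0.  0.3 1. ] w 20.8
```

{"name": "jog_arm", "arguments": {"moves": "0 0 0 0 0 -0.3 14;0 0 0 0 0 -0.7 14;0 0 0 0 0 -1 14;0 0 0 0.3 0 -1 14;0 0 0 0.8 0 -0.9 14;0 0 0 1 0 -0.25 14;0 0 0 1 0 0 14;0 0 0 1 0 0 14;0 0 0 1 0 0 14;0 0 0 1 0 0 14"}}

```text
time: 19.55
eef_pos: [0.6186, 0.0979, 0.2007]
ee_rot: [0.0, 0.706, 0.708, 0.0]
wrist_force: [-0.0, -0.6, 0.6]
gripper_width: 0.225
gripper_force: 30.0
```

{"name": "jog_arm", "arguments": {"moves": "0 0 0 1 0 0 14;0 0 0 0.7 0 0 14;0 0 0 0.3 0 0 14;0 0 0 0 0 0 14;0 0 0 0 0 0 14"}}

```text
time: 20.18
eef_pos: [0.6185, 0.1756, 0.2]
ee_rot: [0.0, 0.706, 0.708, -0.0]
wrist_force: [-0.2, -0.2, -0.6]
gripper_width: 0.231
gripper_force: 30.0
```

```bash
python3 - <<'E'
from h import *
todo(.618,.1765,.16)
d=grab('wrist','w6.png');s=read_state();p=s['eef_pos']
print(proj(d,[[p[0],p[1],p[2]+.042],[p[0],p[1],p[2]-.03],[.618,.1765,.14]]))
E
```

```text
t 20.18 pos [0.6185 0.1756 0.2   ] turn [-0.    0.    0.02] shift tool [ 0.02 -0.01  1.  ] final-tool [ 0.02 -0.01  1.  ] F [-0.2 -0.2 -0.6] w 21.2
[[256.78482022 253.06822189]
 [257.542251   210.21013466]
 [257.05910618 198.67853793]]
```

View pics/w6.png

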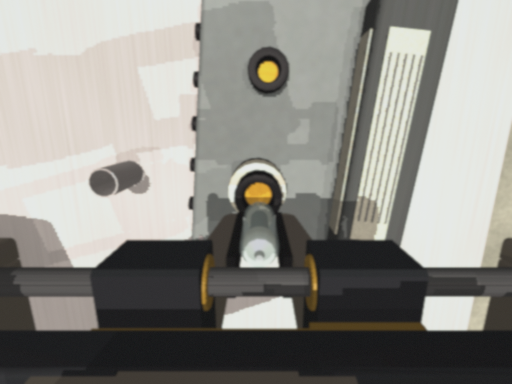

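The tube is held upright with its tip at (260,248), right behind the saver well at (258,193). I'm lowering it.

{"name": "jog_arm", "arguments": {"moves": "0 0 0 0.01 -0.01 0.2 14;0 0 0 0 0 0.3 14;0 0 0 0 0 0.2 14;0 0 0 0 0 0.15 14;0 0 0 0 0 0.05 14;0 0 0 0 0 0 14"}}

```text
time: 20.98
eef_pos: [0.6182, 0.177, 0.1638]
ee_rot: [0.0, 0.706, 0.708, -0.0]
wrist_force: [-0.0, -0.2, -0.8]
gripper_width: 0.232
gripper_force: 30.0
```

{"name": "jog_arm", "arguments": {"moves": "0 0 0 0 0 0.04 14;0 0 0 0 0 0.03 14;0 0 0 0 0 0.03 14;0 0 0 0 0 0 14"}}

```text
time: 21.48
eef_pos: [0.6181, 0.177, 0.1598]
ee_rot: [-0.0, 0.706, 0.708, -0.0]
wrist_force: [0.0, -1.0, 0.2]
gripper_width: 0.23
gripper_force: 30.0
```

{"name": "jog_arm", "arguments": {"moves": "0 0 0 0 0 0.03 14;0 0 0 0 0 0 14;0 0 0 0 0 0 14"}}

```text
time: 21.85
eef_pos: [0.6182, 0.177, 0.1587]
ee_rot: [0.0, 0.706, 0.708, -0.0]
wrist_force: [-0.1, 0.2, -0.4]
gripper_width: 0.234
gripper_force: 30.0
```

{"name": "jog_arm", "arguments": {"moves": "0 0 0 0 0 0.03 14;0 0 0 0 0 0.03 14;0 0 0 0 0 0 14;0 0 0 0 0 0 14"}}

```text
time: 22.35
eef_pos: [0.6181, 0.177, 0.1562]
ee_rot: [0.0, 0.706, 0.708, -0.0]
wrist_force: [0.1, 0.7, 0.3]
gripper_width: 0.231
gripper_force: 30.0
```

{"name": "jog_arm", "arguments": {"moves": "0 0 0 0 0 0.02 14;0 0 0 0 0 0 14;0 0 0 0 0 0 14"}}

```text
time: 22.72
eef_pos: [0.6183, 0.177, 0.1559]
ee_rot: [0.0, 0.706, 0.708, 0.0]
wrist_force: [-1.5, -1.5, 4.8]
gripper_width: 0.23
gripper_force: 30.0
```

Seated: contact at the height expected. I'm releasing and withdrawing upward.

{"name": "jog_arm", "arguments": {"moves": "0 0 0 0 0 0 40;0 0 0 0 0 0 60;0 0 0 0 0 0 60;0 0 0 0 0 0 60;0 0 0 0 0 -0.5 60;0 0 0 0 0 -1 60;0 0 0 0 0 -1 60;0 0 0 0 0 0 60;0 0 0 0 0 0 60"}}

```text
time: 23.85
eef_pos: [0.618, 0.1769, 0.2558]
ee_rot: [0.0, 0.706, 0.708, 0.0]
wrist_force: [-0.1, -0.1, -0.5]
gripper_width: 0.653
gripper_force: 0.0
```

```bash
python3 - <<'E'
from h import *
todo(.441,.175,.16)
d=grab('wrist','w7.png')
print(proj(d,[[.618,.177,.202],[.618,.177,.14]]))
s=grab('scene','s7.png'); print(proj(s,[[.618,.177,.202],[.618,.177,.14]]))
w=cv2.imread('pics/w7.png'); c=cv2.imread('pics/s7.png')[100:292,250:500]
cv2.imwrite('pics/c7.png',np.hstack([cv2.resize(w[:300],(420,246)),cv2.resize(c,(320,246))]))
E
```

```text
t 23.85 pos [0.618  0.1769 0.2558] turn [ 0.   -0.    0.03] shift tool [-0.04 -4.43  2.39] final-tool [-0.05 -4.42  2.4 ] F [-0.1 -0.1 -0.5] w 60.0
[[257.66270358 201.59319504]
 [257.92181856 185.88816211]]
[[369.50842676 228.7169604 ]
 [360.94012444 242.94031378]]
```

View pics/c7.png

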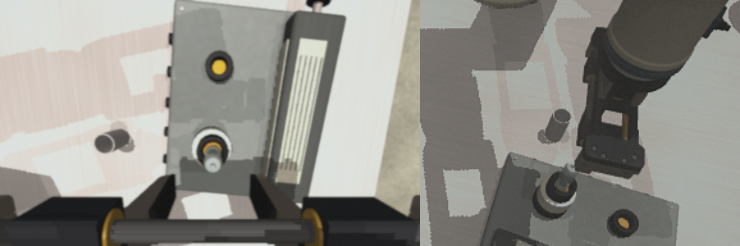

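The tube stands upright in the saver (left crop, (212,155)) and the shield is at (113,140). I'm moving over the shield.

{"name": "jog_arm", "arguments": {"moves": "0 0 0 0 -0.5 0 80;0 0 0 0 -1 0 80;0 0 0 0 -1 0.5 80;0 0 0 0 -1 0.8 80;0 0 0 -0.04 -0.7 0.8 80;0 0 0 0 -0.22 0.5 80;0 0 0 0 0 0 80;0 0 0 0 0 0 80;0 0 0 0 0 0 80"}}

```text
time: 25.08
eef_pos: [0.4425, 0.1751, 0.1522]
ee_rot: [0.0, 0.706, 0.708, 0.001]
wrist_force: [0.8, 0.3, -0.1]
gripper_width: 0.869
gripper_force: 0.0
```

```bash
python3 - <<'E'
from h import *
todo(.441,.175,.035)
d=grab('wrist','w8.png')
for z in(.07,0):
    th=np.linspace(0,6.28,4,endpoint=False)
    print(z,proj(d,[[.441+.0175*np.cos(t),.175+.0175*np.sin(t),z] for t in th]).round(0).tolist())
E
```

```text
t 25.07 pos [0.4425 0.1751 0.1522] turn [ 0.01 -0.01  0.03] shift tool [-0.   -0.04  2.93] final-tool [-0.   -0.04  2.93] F [ 0.8  0.3 -0.1] w 79.9
0.07 [[274.0, 194.0], [256.0, 176.0], [238.0, 194.0], [256.0, 211.0]]
0 [[271.0, 180.0], [257.0, 165.0], [242.0, 179.0], [257.0, 194.0]]
```

View pics/w8.png

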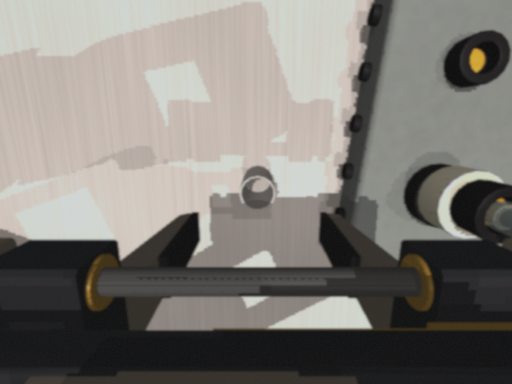

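The shield's rim is at (259,191), which puts its centre near (0.444, 0.177). I'll descend with a narrower opening to keep clear of the tester's front.

{"name": "jog_arm", "arguments": {"moves": "0 0 0 0.06 0.03 0 60;0 0 0 0 0 0.4 60;0 0 0 0 0 0.9 60;0 0 0 0 0 0.8 60;0 0 0 0 0 0.5 60;0 0 0 0 0 0.28 60;0 0 0 0 0 0 45;0 0 0 0 0 0 28;0 0 0 0 0 0 28;0 0 0 0 0 0 28"}}

```text
time: 26.38
eef_pos: [0.443, 0.1775, 0.0369]
ee_rot: [0.0, 0.706, 0.708, 0.001]
wrist_force: [-0.1, 0.2, 2.0]
gripper_width: 0.382
gripper_force: 30.0
```

{"name": "jog_arm", "arguments": {"moves": "0 0 0 0 0 0 28;0 0 0 0 0 0 28"}}

```text
time: 26.62
eef_pos: [0.443, 0.1774, 0.0368]
ee_rot: [0.0, 0.706, 0.708, 0.001]
wrist_force: [-1.1, -1.0, 6.2]
gripper_width: 0.38
gripper_force: 30.0
```

```bash
python3 - <<'E'
from h import *
todo(.618,.177,.26)
d=grab('wrist','w9.png')
print(read_state()['gripper_force'])
# rim of shield top seen while held
p=read_state()['eef_pos']; print(proj(d,[[p[0],p[1],.07],[p[0]-.0175,p[1],.07],[p[0]+.0175,p[1],.07],[p[0],p[1]+.0175,.07],[p[0],p[1]-.0175,.07]]).round(1).tolist())
c=cv2.imread('pics/w9.png')[140:270,170:350]; cv2.imwrite('pics/c9.png',cv2.resize(c,None,fx=3,fy=3))
E
```

```text
t 26.62 pos [0.443  0.1774 0.0368] turn [ 0.01 -0.    0.03] shift tool [-0.02  4.38 -5.58] final-tool [-0.01  4.37 -5.58] F [-1.1 -1.   6.2] w 35.0
29.969766321592033
[[256.9, 245.5], [224.7, 245.4], [289.1, 245.6], [257.0, 214.8], [256.9, 274.5]]
```

View pics/c9.png

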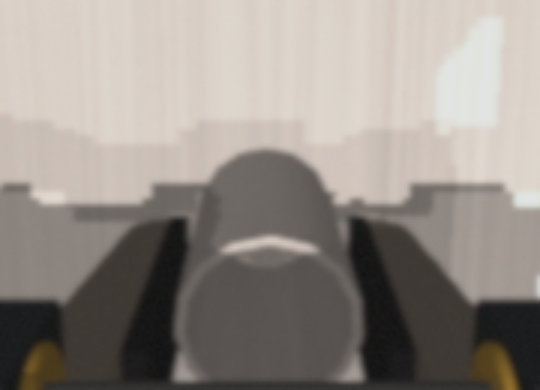

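The shield is gripped squarely, with its rim centred near column 259. I'm lifting it above the tube and across.

{"name": "jog_arm", "arguments": {"moves": "0 0 0 0 0 -0.3 28;0 0 0 0 0 -0.8 28;0 0 0 0 0 -1 28;0 0 0 0 0 -1 28;0 0 0 0 0 -1 28;0 0 0 0 0 -1 28;0 0 0 0 0.3 -0.6 28;0 0 0 0 0.8 0 28;0 0 0 0 1 0 28;0 0 0 0 1 0 28"}}

```text
time: 27.92
eef_pos: [0.5674, 0.1775, 0.2651]
ee_rot: [0.0, 0.706, 0.708, 0.0]
wrist_force: [-0.2, 0.2, -0.9]
gripper_width: 0.38
gripper_force: 30.0
```

{"name": "jog_arm", "arguments": {"moves": "0 0 0 0 0.9 0 28;0 0 0 0 0.37 0 28;0 0 0 0 0 0 28;0 0 0 0 0 0 28;0 0 0 0 0 0 28"}}

```text
time: 28.55
eef_pos: [0.6164, 0.1779, 0.2646]
ee_rot: [-0.0, 0.706, 0.708, -0.0]
wrist_force: [0.4, 0.5, -0.4]
gripper_width: 0.381
gripper_force: 30.0
```

```bash
python3 - <<'E'
from h import *
todo(.618,.178,.177)
p=read_state()['eef_pos']
for n in('scene','wrist'):
    d=grab(n,n+'10.png'); print(n,proj(d,[[.618,.177,.202],[p[0],p[1],p[2]-.037],[p[0],p[1],p[2]+.033]]).round(1).tolist())
a=cv2.imread('pics/scene10.png')[150:290,300:440]; b=cv2.imread('pics/wrist10.png')[140:290,170:350]
cv2.imwrite('pics/c10.png',np.hstack([cv2.resize(a,(380,380)),cv2.resize(b,(420,350))[:350] if 0 else cv2.resize(b,(420,380))]))
E
```

```text
t 28.55 pos [0.6164 0.1779 0.2646] turn [-0.   -0.    0.03] shift tool [0.   0.04 2.19] final-tool [0.   0.04 2.19] F [ 0.4  0.5 -0.4] w 35.0
scene [[369.5, 228.7], [374.0, 221.6], [386.1, 201.5]]
wrist [[259.3, 199.9], [257.3, 207.5], [256.5, 245.4]]
```

View pics/c10.png

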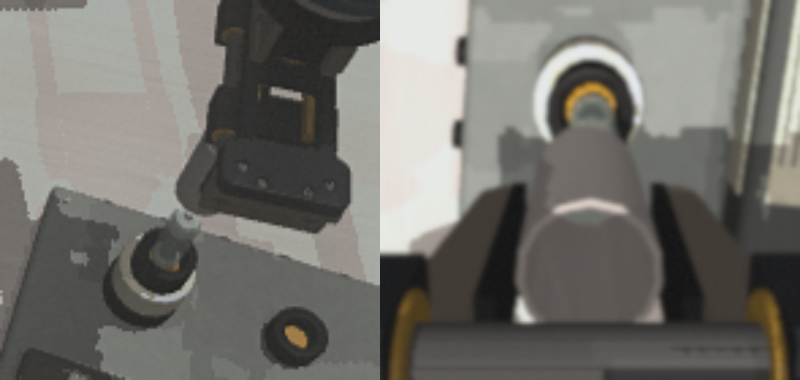

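Shield, tube and saver line up in the wrist view (columns of about 590–593 in the crop). I'm lowering it slowly.

{"name": "jog_arm", "arguments": {"moves": "0 0 0 0 0.04 0.2 28;0 0 0 0 0 0.3 28;0 0 0 0 0 0.3 28;0 0 0 0 0 0.2 28;0 0 0 0 0 0 28"}}

```text
time: 29.28
eef_pos: [0.6185, 0.1777, 0.2232]
ee_rot: [-0.0, 0.706, 0.708, -0.001]
wrist_force: [-0.5, -0.2, 0.1]
gripper_width: 0.381
gripper_force: 30.0
```

{"name": "jog_arm", "arguments": {"moves": "0 0 0 0 0 0.3 28;0 0 0 0 0 0.3 28;0 0 0 0 0 0.3 28;0 0 0 0 0 0.1 28;0 0 0 0 0 0.05 28;0 0 0 0 0 0 28;0 0 0 0 0 0 28"}}

```text
time: 30.15
eef_pos: [0.6192, 0.1779, 0.1827]
ee_rot: [0.0, 0.706, 0.708, 0.0]
wrist_force: [0.1, -0.0, -0.1]
gripper_width: 0.379
gripper_force: 30.0
```

{"name": "jog_arm", "arguments": {"moves": "0 0 0 0 0 0.05 28;0 0 0 0 0 0.04 28;0 0 0 0 0 0.03 28;0 0 0 0 0 0 28;0 0 0 0 0 0 28"}}

```text
time: 30.78
eef_pos: [0.619, 0.1778, 0.1775]
ee_rot: [0.0, 0.706, 0.708, 0.0]
wrist_force: [-0.1, 0.7, -0.3]
gripper_width: 0.383
gripper_force: 30.0
```

{"name": "jog_arm", "arguments": {"moves": "0 0 0 0 0 0.03 28;0 0 0 0 0 0 28;0 0 0 0 0 0 28"}}

```text
time: 31.15
eef_pos: [0.6192, 0.1779, 0.1768]
ee_rot: [0.0, 0.706, 0.708, 0.0]
wrist_force: [-1.3, -0.0, 6.2]
gripper_width: 0.38
gripper_force: 30.0
```

Contact at the expected height. I'm releasing, withdrawing and checking.

{"name": "jog_arm", "arguments": {"moves": "0 0 0 0 0 0 50;0 0 0 0 0 0 65;0 0 0 0 0 0 70;0 0 0 0 0 0 70;0 0 0 0 0 -0.5 70;0 0 0 0 0 -1 70;0 0 0 0 0 -1 70;0 0 0 0 -0.5 -0.3 70;0 0 0 0 -1 0 70;0 0 0 0 0 0 70"}}

```text
time: 32.4
eef_pos: [0.5574, 0.1777, 0.2902]
ee_rot: [0.0, 0.706, 0.708, 0.001]
wrist_force: [0.6, 1.4, -0.1]
gripper_width: 0.76
gripper_force: 0.0
```

{"name": "jog_arm", "arguments": {"moves": "0 0 0 0 -1 0 70;0 0 0 0 -1 0 70;0 0 0 0 0 0 70;0 0 0 0 0 0 70"}}

```text
time: 32.9
eef_pos: [0.4804, 0.1777, 0.2892]
ee_rot: [0.001, 0.706, 0.708, 0.001]
wrist_force: [0.1, -0.7, -0.3]
gripper_width: 0.758
gripper_force: 0.0
```

```bash
python3 - <<'E'
from h import *
todo(.618,.178)
for n in('scene','wrist'):
    d=grab(n,n+'11.png')
    print(n,proj(d,[[.618,.177,.21],[.618,.177,.14]]).round(1).tolist())
a=cv2.imread('pics/scene11.png')[100:290,130:450]; b=cv2.imread('pics/wrist11.png')[100:290,250:512]
cv2.imwrite('pics/c11.png',np.hstack([cv2.resize(a,(430,255)),cv2.resize(b,(352,255))]))
E
```

```text
t 32.90 pos [0.4804 0.1777 0.2892] turn [ 0.02 -0.01  0.03] shift tool [-0.    3.44  0.01] final-tool [0.01 3.44 0.  ] F [ 0.1 -0.7 -0.3] w 69.6
scene [[370.7, 226.7], [360.9, 242.9]]
wrist [[402.8, 195.5], [372.6, 180.9]]
```

View pics/c11.png

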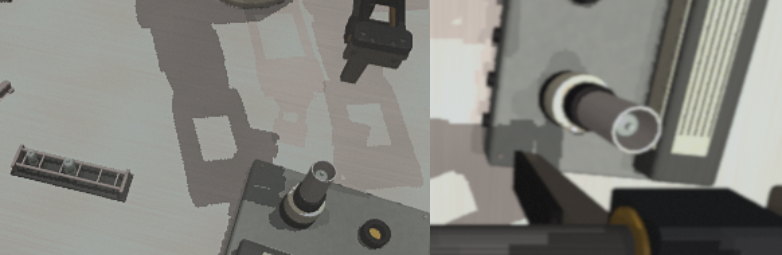

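The shield stands upright on the saver with the tube inside, visible at (322,172) and (632,128). The other two tubes are still in the rail and the arm is clear. I'm handing in.

```bash
python3 -c "
from station import *
print(close_job())"
```

```text
the job is handed in; nothing more can be done
None
```

The adapter, saver, tall tube and shield can are stacked in order on the large socket, each released and seated, and the job was handed in at about 33 s on the robot's clock; the hand-in returned no verdict.

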